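# Put the lids back on the storage canisters

## Robot

A 7-joint arm with a two-finger parallel gripper is mounted at the origin on the work surface. World frame = base frame: x ahead of the robot, y to its left, z up, the work surface at z = 0. Lengths are in m, angles in rad, forces in N, time in s.
With the tool pointing down it reaches from about 0.425 to 0.975 m from the base axis. Payload 16.7 kg.
Tool frame: the origin (TCP) lies between the finger pads; the fingertips stand 17 mm ahead of it and the grasp point (between the pads) lies 2 mm behind it (r.tip_extent is the distance from the TCP to the fingertips, in m); z points along the fingers, y is the line along which they close (so a half turn about z gives the same grasp; the last joint's range is limited). The gripper opens to 85 mm and grips with 20 to 120 N. Pads are 22 mm wide; open, the fingers measure 114 mm over their backs; the gripper's body (76 mm by 85 mm) begins 54 mm behind the grasp point. The pads swing forward as they close: fully open they stand 13 mm farther back than shut.
Start: joints at [1.067, 0.426, 0.074, 1.606, -0.034, 1.111, -0.067], TCP at [0.234, -0.633, 0.212] pointing down, gripper open.
Joint ranges: [-2.85, 2.85], [-0.5, 2.14], [-1.23, 1.37], [0.21, 2.46], [-1.02, 4.16], [0.16, 2.05], [-2.73, 2.73]. Speed limits (rad/s): [1.89, 1.89, 2.39, 2.39, 3.01, 3.01, 3.01].

## Interface

Orientations are given as a unit quaternion [w, x, y, z].
In Python, from rig import r gives the robot as it stands. The module is installed in compiled form; this text tells all that it offers.
- The arm moves only by the shell command python3 -m pendant 'ROWS' [FORCE]. ROWS is a JSON object whose one key "series" holds a list of rows, each a list of 7 numbers: the opening, from 0 (shut) to 1 (fully open), then the shift along the world's x, y, z in mm, then the turn, a rotation vector about the world's x, y, z in degrees. A call has 1 to 12 rows; each row shifts and turns the commanded pose from where the row before left it; what a row does not reach is not made up. A row lasts 1/10 s, in which the tool goes at most 50 mm and 8.59 degrees, less where a joint would pass 70% of its speed; a pose out of reach is approached as far as the arm can. A call is refused whole if a number of a shift passes 50 or a number of a turn 8.59, either way. A call with a gripper value outside its range is refused whole. The fingers move at their own pace and stop on an object; FORCE is the grip in N (left out, the last holds). Time passes only in rows, so rows that do not move let the fingers close. It gives the time, the measured TCP pose, the force, the opening and the grip force at its end, in the units of the state.
- r.sense(): the state, without advancing time (a new reading comes with each control period).
- r.camera(name): name is "scene" or "top"; returns a dict with "pixels" (420x560x3 uint8, red, green, blue), "K" (3x3 intrinsics, pixels), "extrinsics" (4x4, takes a point from camera to world coordinates). Camera axes: x right, y down, z forward; pixel columns grow to the right and rows downward; lengths in m; the calibration is good to about 2 mm. A picture is of the moment at which its call begins. There is no depth.
- r.close_job(): hands the job in; it is judged then, once.
The state is a dict: "clock": time; "joint_pos": joint angles; "qvel": joint speeds; "joint_efforts": joint torques, N m; "ee_pos": TCP position; "eef_rot": TCP orientation; "ft_force": force on the tool from outside, world axes, zero at the start; "wrist_torque": the same for the moment, N m; "gripper_width": opening from 0.0 (shut) to 1.0 (fully open); "gripper_force": force on a finger pad.
Only numpy, scipy, OpenCV 4.12 (cv2) and the standard library are available. Lean on these libraries where they do the work, as an engineer would, in place of code of your own. Each camera call takes 0.05 s, during which the arm holds its last target. There are 200 camera calls.

## Task

The four white storage canisters stand open on the worktop after washing. Put each one's own wooden lid on it, matching shape and size, so that every lid sits down fully and level on its rim. Leave the canisters standing where they are, and leave the mug and the steel pan lid alone.

Things in the scene. Friction and masses are not known exactly. Their poses are not given: they have to be found in the camera images.
- lid_large_round: large round wooden lid, flange 100 mm across, plug tapering from 72 mm to 66 mm across at its foot. 8 mm tall plug below, 8 mm flange above it (top at z 16 mm); on top a steel bar grip 40 (along lid x) x 14 x 24 mm, z 16 to 40 mm. Lies plug down. Origin: centre of the plug's underside, z up; 8 mm below the rim when seated. About 0.1 kg.
- lid_small_round: small round wooden lid, flange 76 mm across, plug tapering from 48 mm to 42 mm across at its foot. 8 mm tall plug below, 8 mm flange above it (top at z 16 mm); on top a steel bar grip 40 (along lid x) x 14 x 24 mm, z 16 to 40 mm. Lies plug down. Origin: centre of the plug's underside, z up; 8 mm below the rim when seated. About 0.1 kg.
- lid_square: square wooden lid, flange 86 x 86 mm, plug 58 x 58 mm. 8 mm tall plug below, 8 mm flange above it (top at z 16 mm); on top a steel bar grip 40 (along lid x) x 14 x 24 mm, z 16 to 40 mm. Lies plug down. Origin: centre of the plug's underside, z up; 8 mm below the rim when seated. About 0.1 kg.
- lid_oblong: oblong wooden lid, flange 104 (its x) x 72 mm, plug 76 (x) x 44 mm. 8 mm tall plug below, 8 mm flange above it (top at z 16 mm); on top a steel bar grip 40 (along lid x) x 14 x 24 mm, z 16 to 40 mm. Lies plug down. Origin: centre of the plug's underside, z up; 8 mm below the rim when seated. About 0.1 kg.
- canister_large_round: large round canister, 92 mm outside, mouth 84 mm, 110 mm tall (rim 110 mm above the origin). Stands upright and empty, loose, about 0.5 kg, walls 4 mm, white ceramic. Origin: centre of its underside, z up.
- canister_small_round: small round canister, 68 mm outside, mouth 60 mm, 90 mm tall. Stands upright and empty, loose, about 0.5 kg, walls 4 mm, white ceramic. Origin: centre of its underside, z up.
- canister_square: square canister, 78 x 78 mm outside, mouth 70 x 70 mm, sides along its x and y, 100 mm tall. Stands upright and empty, loose, about 0.5 kg, walls 4 mm, white ceramic. Origin: centre of its underside, z up.
- canister_oblong: oblong canister, 96 (its x) x 64 mm outside, mouth 88 x 56 mm, 80 mm tall. Stands upright and empty, loose, about 0.5 kg, walls 4 mm, white ceramic. Origin: centre of its underside, z up.
- mug: blue mug, 76 mm across, 85 mm tall, with a handle on its +y side, standing among the canisters; origin: centre of its underside. Not to be disturbed.
- pan_lid: domed steel lid of a small milk pan, 116 mm across, with a round black knob, 33 mm high in all, lying among the wooden lids; origin: centre of its underside. It fits none of the canisters and is to be left alone.
There are look-alikes about, which are no part of the job. What is shaped like the lid_oblong but blue or red is not meant.

How it is judged:
At the end, for the whole second after the job is handed in: Each of the four wooden lids lies on its own canister: plug inside the mouth, flange on the rim (height within 3 mm, level within 0.05 rad of the rim), centred within 10 mm, released and at rest; every canister upright and within 4 cm of where it started (horizontal distance between lid_large_round and canister_large_round below 0.01 m and z of lid_large_round in the frame of canister_large_round between 0.099 and 0.105 m and angle between the z axis of lid_large_round and the z axis of canister_large_round, either way round below 0.05 rad and linear speed of each of lid_large_round, lid_small_round, lid_square, lid_oblong below 0.02 m/s and angle between each of canister_large_round, canister_small_round, canister_square, canister_oblong's own z axis and vertical below 0.06 rad and distance of each of canister_large_round, canister_small_round, canister_square, canister_oblong from where it was at the start of the episode below 0.04 m and horizontal distance between lid_small_round and canister_small_round below 0.01 m and z of lid_small_round in the frame of canister_small_round between 0.079 and 0.085 m and angle between the z axis of lid_small_round and the z axis of canister_small_round, either way round below 0.05 rad and horizontal distance between lid_square and canister_square below 0.01 m and z of lid_square in the frame of canister_square between 0.089 and 0.095 m and angle between the z axis of lid_square and the z axis of canister_square, either way round below 0.05 rad and horizontal distance between lid_oblong and canister_oblong below 0.01 m and z of lid_oblong in the frame of canister_oblong between 0.069 and 0.075 m and angle between the z axis of lid_oblong and the z axis of canister_oblong, either way round below 0.05 rad); the robot touches nothing.
It fails at once if a canister is pushed more than 4 cm from its place or tipped over (distance of any of canister_large_round, canister_small_round, canister_square, canister_oblong from where it was at the start of the episode above 0.04 m or angle between any of canister_large_round, canister_small_round, canister_square, canister_oblong's own z axis and vertical above 0.4 rad).
It fails at once if the mug is moved more than 4 cm or tipped (distance of mug from where it was at the start of the episode above 0.04 m or angle between mug's own z axis and vertical above 0.4 rad).
It fails at once if the pan lid is moved more than 4 cm or tipped (distance of pan_lid from where it was at the start of the episode above 0.04 m or angle between pan_lid's own z axis and vertical above 0.4 rad).
It also fails if it takes over 109 s, if anything falls off the work surface, if the arm or the gripper's body presses on something with over 40 N, if the wrist force passes 120 N, or if a joint passes its speed limit or range.

## Working session

There is one attempt and no reset: what is moved stays moved. The work goes in short steps, Python scripts to look and compute and a shell command to move; the robot and the scene stay as the last step left them, time stands still between calls to the robot, and variables do not carry over. Pictures are saved under pics/ and viewed, at most 14 in all, crops included, and the job is handed in when it is done.

```bash
mkdir -p pics
cat > h.py <<'E'
from rig import r
import numpy as np, cv2
def snap(n,f):
    c=r.camera(n); cv2.imwrite(f'pics/{f}.png',c['pixels'][:,:,::-1]); np.savez(f'{f}.npz',**{k:np.array(c[k]) for k in('pixels','K','extrinsics')}); return c
def ray(c,uv,z):
    K,E=np.array(c['K']),np.array(c['extrinsics']); d=E[:3,:3]@np.linalg.solve(K,[uv[0],uv[1],1.]); o=E[:3,3]
    return o+d*(z-o[2])/d[2]
def proj(c,p):
    E=np.linalg.inv(c['extrinsics']); q=np.array(c['K'])@(E[:3,:3]@p+E[:3,3]); return q[:2]/q[2]
def tri(c1,a,c2,b):
    L=[]
    for c,uv in((c1,a),(c2,b)):
        E=np.array(c['extrinsics']); d=E[:3,:3]@np.linalg.solve(c['K'],[uv[0],uv[1],1.]); L.append((E[:3,3],d/np.linalg.norm(d)))
    A=sum(np.eye(3)-np.outer(d,d) for o,d in L); B=sum((np.eye(3)-np.outer(d,d))@o for o,d in L)
    p=np.linalg.solve(A,B); return p,[np.linalg.norm(np.cross(p-o,d)) for o,d in L]
E
python3 - <<'E'
from h import *
for n in('top','scene'):
    c=snap(n,n+'0'); print(n,np.round(c['K'],1).tolist(),np.round(c['extrinsics'],3).tolist())
print(r.sense())
E
```

```text
top [[400.8, 0.0, 275.2], [0.0, 400.8, 210.4], [0.0, 0.0, 1.0]] [[0.027, -0.996, 0.084, 0.362], [-1.0, -0.028, -0.01, -0.044], [0.012, -0.084, -0.996, 1.177], [0.0, 0.0, 0.0, 1.0]]
scene [[422.7, 0.0, 277.0], [0.0, 422.7, 208.4], [0.0, 0.0, 1.0]] [[0.179, 0.545, -0.819, 1.328], [0.984, -0.118, 0.136, -0.215], [-0.023, -0.83, -0.558, 0.641], [0.0, 0.0, 0.0, 1.0]]
{'clock': 0.1, 'joint_pos': array([ 1.06649906,  0.42670343,  0.0738805 ,  1.60653695, -0.03410112,
        1.11082104, -0.06708802]), 'qvel': array([-0.00103766, -0.00127887, -0.00144414, -0.00346625,  0.0002827 ,
        0.00138669,  0.00053306]), 'joint_efforts': array([ 9.69849323e-03, -9.51533175e+01,  3.77250195e+00, -4.64397275e+01,
        1.97526708e-02,  6.44579617e-03, -1.87868511e-05]), 'ee_pos': array([ 0.2343144 , -0.63260189,  0.21086148]), 'eef_rot': array([-5.84239254e-04,  9.84309876e-01,  1.76447451e-01, -1.54369076e-04]), 'ft_force': array([ 0.25423183, -0.13055578,  1.03149767]), 'wrist_torque': array([ 0.04054739, -0.00201739, -0.02894802]), 'gripper_force': 0.0, 'gripper_width': 1.0007793725449519}
```

View pics/top0.png

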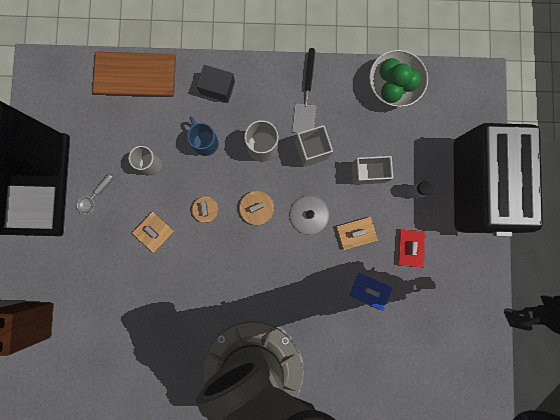

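View pics/scene0.png

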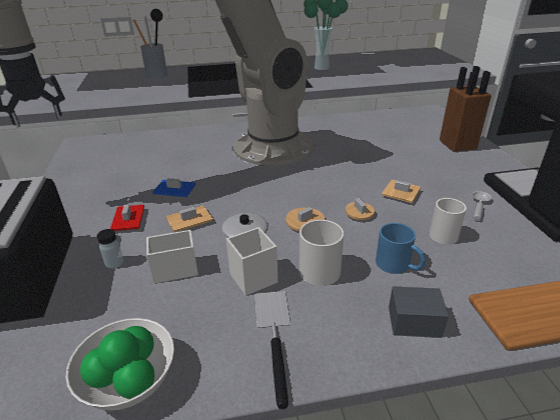

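Top view: lids lie along row ~210–235 (square (152,232), small round (205,209), large round (256,208), oblong (357,233)). Canisters: small (142,158), large (262,140), square (313,145), oblong (375,168). The mug is at (202,138) and the pan lid at (309,214). The scene view shows all rims clearly.

Run:
```python
from h import *
t=cv2.imread('pics/top0.png'); s=cv2.imread('pics/scene0.png')
def seg(im,roi):
    x0,y0,x1,y1=roi
    hsv=cv2.cvtColor(im,cv2.COLOR_BGR2HSV)
    wood=cv2.inRange(hsv,(8,70,80),(25,255,255)); 
    white=cv2.inRange(hsv,(0,0,150),(180,45,255))
    for n,m in(('wood',wood),('white',white)):
        k=np.zeros_like(m);k[y0:y1,x0:x1]=m[y0:y1,x0:x1]
        cs,_=cv2.findContours(k,cv2.RETR_EXTERNAL,cv2.CHAIN_APPROX_NONE)
        for c in cs:
            if cv2.contourArea(c)>100:
                print(n,np.round(cv2.contourArea(c)),cv2.boundingRect(c),np.round(cv2.fitEllipse(c)[0],1),[np.round(q,1).tolist() for q in cv2.minAreaRect(c)])
print('top');seg(t,(120,105,400,260)); print('scene');seg(s,(130,170,480,295))
hs=cv2.resize(t[110:260,120:400],None,fx=2.8,fy=2.8,interpolation=cv2.INTER_CUBIC);cv2.imwrite('pics/tc.png',hs)
hs=cv2.resize(s[165:300,130:480],None,fx=2.28,fy=2.28,interpolation=cv2.INTER_CUBIC);cv2.imwrite('pics/sc.png',hs)
```

```text
top
wood 832.0 (337, 217, 41, 33) [356.7 233.1] [[356.7, 233.1], [24.7, 36.1], 74.1]
wood 874.0 (132, 212, 43, 41) [152.8 231.9] [[152.7, 231.8], [30.1, 30.6], 42.9]
wood 508.0 (192, 197, 27, 26) [204.8 209.2] [[205.0, 209.5], [25.0, 26.0], 90.0]
wood 884.0 (239, 191, 35, 34) [256.2 207.6] [[256.0, 207.5], [33.0, 34.0], 90.0]
white 212.0 (307, 207, 21, 21) [319.3 217.3] [[319.8, 215.8], [17.8, 20.0], 33.7]
white 722.0 (357, 156, 36, 24) [375.1 167.6] [[374.7, 167.6], [22.7, 34.5], 87.0]
white 733.0 (298, 125, 35, 35) [315.1 141.9] [[315.0, 141.9], [28.1, 27.8], 71.6]
scene
wood 343.0 (286, 207, 39, 24) [302.1 217.4] [[303.5, 216.2], [20.8, 36.7], 66.3]
wood 528.0 (166, 206, 47, 26) [188.4 218.7] [[189.1, 218.3], [17.9, 44.2], 74.1]
wood 277.0 (345, 202, 30, 18) [359.  210.8] [[359.4, 210.9], [29.2, 16.8], 4.4]
wood 388.0 (382, 180, 39, 23) [401.1 191.1] [[400.7, 190.7], [35.7, 17.9], 14.0]
white 784.0 (146, 230, 47, 25) [168.2 242. ] [[168.3, 242.0], [18.2, 48.0], 80.5]
white 426.0 (299, 220, 45, 61) [317.5 244.1] [[311.5, 243.8], [37.9, 64.4], 41.2]
white 1600.0 (222, 214, 55, 79) [247.6 251.9] [[238.4, 250.4], [56.6, 61.9], 34.8]
white 572.0 (430, 198, 37, 43) [446.2 216. ] [[441.6, 214.8], [27.1, 46.8], 44.1]
```

View pics/tc.png

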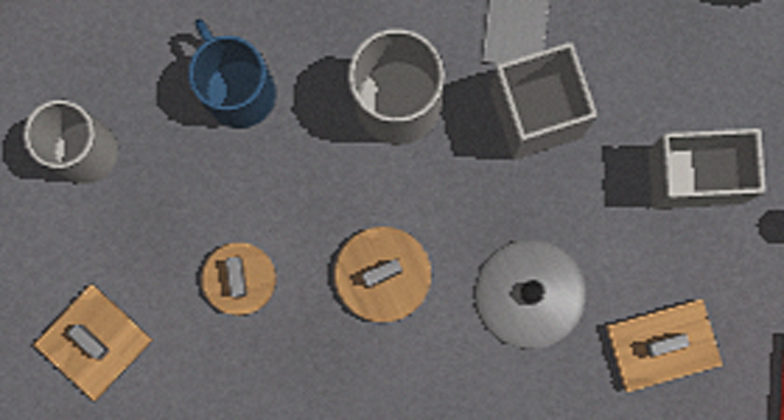

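View pics/sc.png

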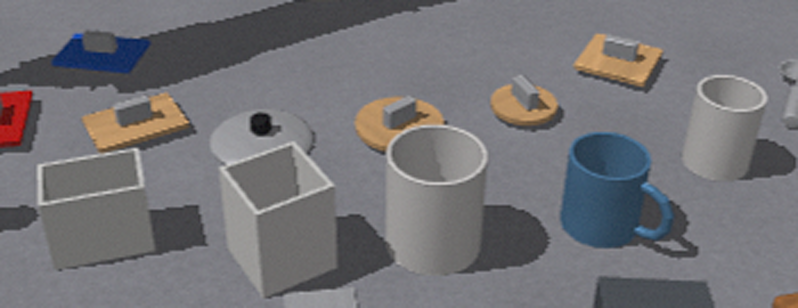

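The crops show the rims. In the top crop: small ring u25–94 v99–168, large u349–443 v29–122, square corners (499,70)(573,44)(595,114)(521,138), oblong (663,134)(761,130)(764,191)(668,196). In the scene crop: small u696–766 v76–113, large u387–487 v127–183, square (222,166)(294,143)(334,184)(260,212), oblong (38,162)(141,150)(147,184)(43,203). Grips show as light bars.

Run:
```python
from h import *
T=dict(np.load('top0.npz'));S=dict(np.load('scene0.npz'))
tc=lambda p:np.array(p)/2.8+[120,110]-.32; sc=lambda p:np.array(p)/2.28+[130,165]-.28
def diag(q):
    a,b,c,d=[np.array([*p,1.]) for p in q]; x=np.cross(np.cross(a,c),np.cross(b,d)); return x[:2]/x[2]
sqT=[(499,70),(573,44),(595,114),(521,138)];obT=[(663,134),(761,130),(764,191),(668,196)]
sqS=[(222,166),(294,143),(334,184),(260,212)];obS=[(38,162),(141,150),(147,184),(43,203)]
for n,a,b,z in(('small',(59.5,133.5),(731,94.5),.09),('large',(396,75.5),(437,155),.11),('square',diag(sqT),diag(sqS),.1),('oblong',diag(obT),diag(obS),.08)):
    p,e=tri(T,tc(a),S,sc(b)); print(n,p.round(4),np.round(e,4),'top ray',ray(T,tc(a),z).round(4),'scene ray',ray(S,sc(b),z).round(4))
for n,q,z in(('sq',sqT,.1),('ob',obT,.08)):
    w=[ray(T,tc(p),z)[:2] for p in q]; print(n,[(round(np.degrees(np.arctan2(*(w[(i+1)%4]-w[i])[::-1])),1),round(np.linalg.norm(w[(i+1)%4]-w[i]),4)) for i in range(4)])
for n,q,z in(('sqS',sqS,.1),('obS',obS,.08)):
    w=[ray(S,sc(p),z)[:2] for p in q]; print(n,[(round(np.degrees(np.arctan2(*(w[(i+1)%4]-w[i])[::-1])),1),round(np.linalg.norm(w[(i+1)%4]-w[i]),4)) for i in range(4)])
im=cv2.cvtColor(cv2.imread('pics/top0.png'),cv2.COLOR_BGR2HSV); ims=cv2.cvtColor(cv2.imread('pics/scene0.png'),cv2.COLOR_BGR2HSV)
def lid(n,roi,rs):
    out=[]
    for img,(x,y,w,h),f in((im,roi,'t'),(ims,rs,'s')):
        m=cv2.inRange(img[y:y+h,x:x+w],(8,70,80),(25,255,255)); p=cv2.findNonZero(m); hu=cv2.convexHull(p); M=cv2.moments(hu)
        out.append((np.array([M['m10'],M['m01']])/M['m00']+[x,y],hu.reshape(-1,2)+[x,y]))
    x,y,w,h=roi; k=np.zeros(im.shape[:2],np.uint8); cv2.fillConvexPoly(k,out[0][1].astype(np.int32),255); k=cv2.erode(k,np.ones((5,5)))
    g=(im[...,1]<45)&(im[...,2]>110)&(k>0); pts=np.argwhere(g)[:,::-1].astype(np.float32)
    W=np.array([ray(T,q,.04)[:2] for q in pts]); u,s,v=np.linalg.svd(W-W.mean(0)); 
    rect=cv2.minAreaRect((W*1000).astype(np.float32))
    p,e=tri(T,out[0][0],S,out[1][0])
    hw=np.array([ray(T,q,.016)[:2] for q in out[0][1]])*1000
    print(n,'tri',p.round(4),np.round(e,4),'top@16',ray(T,out[0][0],.016).round(4),'scene@16',ray(S,out[1][0],.016).round(4),'grip',W.mean(0).round(4),len(W),'yaw',np.degrees(np.arctan2(v[0,1],v[0,0])).round(1),'gr',np.round(rect[1],0),'flange',[np.round(x,1) for x in cv2.minAreaRect(hw.astype(np.float32))])
lid('large',(235,187,43,42),(282,203,45,28));lid('small',(188,193,35,34),(342,199,36,24));lid('square',(128,208,50,48),(378,177,47,29));lid('oblong',(333,213,49,40),(162,203,54,32))
m=cv2.inRange(im[110:160,180:230],(95,80,30),(125,255,255)); print('mug',ray(T,tc((230,74)),.085).round(3)); print('pan',ray(T,tc((530,293)),.01).round(3))
```

```text
small [0.5903 0.318  0.0867] [0.0003 0.0003] top ray [0.5897 0.3172 0.09  ] scene ray [0.5947 0.3144 0.09  ]
large [ 0.6529 -0.0107  0.1074] [0. 0.] top ray [ 0.6522 -0.0108  0.11  ] scene ray [ 0.6562 -0.0117  0.11  ]
square [ 0.6432 -0.1569  0.1007] [0.0011 0.0011] top ray [ 0.6432 -0.1581  0.1   ] scene ray [ 0.6426 -0.1558  0.1   ]
oblong [ 0.5812 -0.3246  0.0818] [0.0032 0.0032] top ray [ 0.5816 -0.3284  0.08  ] scene ray [ 0.5799 -0.3216  0.08  ]
sq [(np.float64(-68.6), np.float64(0.0774)), (np.float64(-161.8), np.float64(0.0728)), (np.float64(109.9), np.float64(0.0764)), (np.float64(19.0), np.float64(0.0707))]
ob [(np.float64(-85.9), np.float64(0.098)), (np.float64(-177.0), np.float64(0.0614)), (np.float64(94.7), np.float64(0.0956)), (np.float64(5.2), np.float64(0.0624))]
sqS [(np.float64(107.0), np.float64(0.0731)), (np.float64(20.9), np.float64(0.0732)), (np.float64(-70.5), np.float64(0.0734)), (np.float64(-159.4), np.float64(0.0764))]
obS [(np.float64(89.3), np.float64(0.0982)), (np.float64(5.0), np.float64(0.055)), (np.float64(-85.0), np.float64(0.0942)), (np.float64(-172.
[... 320 characters left out ...]
@16 [0.4581 0.1489 0.016 ] scene@16 [0.4657 0.1463 0.016 ] grip [0.4588 0.1481] 58 yaw -169.8 gr [38. 12.] flange [array([457.6, 148.3]), array([72.8, 75.5]), np.float64(1.7)]
square tri [0.3884 0.2971 0.0105] [0.0004 0.0004] top@16 [0.3884 0.2959 0.016 ] scene@16 [0.3967 0.2922 0.016 ] grip [0.3882 0.2951] 60 yaw -130.0 gr [36. 12.] flange [array([388.6, 295.9]), array([87.4, 86.8]), np.float64(49.4)]
oblong tri [ 0.4016 -0.2944  0.0122] [0.0001 0.0001] top@16 [ 0.4014 -0.2935  0.016 ] scene@16 [ 0.4071 -0.2939  0.016 ] grip [ 0.4016 -0.2945] 57 yaw -71.3 gr [12. 37.] flange [array([ 401.4, -293.4]), array([ 71.4, 104.9]), np.float64(17.5)]
mug [0.656 0.154 0.085]
pan [ 0.452 -0.154  0.01 ]
```

Triangulated heights agree with the given ones. Plan: the lids' grips at yaw −72.5° (oblong), −64° (large), 10° (small), 49.5° (square). Going to the oblong lid first.

```bash
cat >> h.py <<'E'
def st(*tgt):
    from scipy.spatial.transform import Rotation as R
    s=r.sense(); w,x,y,z=s['eef_rot']; M=R.from_quat([x,y,z,w]).as_matrix()
    psi=np.degrees(np.arctan2(M[1,0],M[0,0])); p=s['ee_pos']*1000
    print('t',round(s['clock'],2),'p',p.round(1),'yaw',psi.round(1),'tilt xy',M[:2,2].round(3),'F',s['ft_force'].round(1),'open',round(s['gripper_width'],3),'gf',round(s['gripper_force'],1),'q',s['joint_pos'].round(2))
    if tgt: print('to go',(np.array(tgt[:3])-p).round(1),'turn',round((tgt[3]-psi+90)%180-90,1))
E
python3 -m pendant '{"series":[[0.5,15,31,0,0,0,8],[0.5,15,31,0,0,0,8],[0.5,15,31,0,0,0,8],[0.5,15,31,0,0,0,8],[0.5,15,31,0,0,0,8],[0.5,15,31,0,0,0,8],[0.5,15,31,0,0,0,8],[0.5,15,31,0,0,0,8],[0.5,15,31,0,0,0,8],[0.5,15,31,0,0,0,8],[0.5,15,31,0,0,0,8],[0.5,0,0,0,0,0,0]]}'
python3 -c "
from h import *
st(401.5,-294,36,107.5)"
```

```text
clock: 1.3
ee_pos: [0.4013, -0.288, 0.2116]
eef_rot: [-0.0, 0.581, 0.814, 0.0]
ft_force: [0.3, -1.3, -0.1]
gripper_width: 0.501
gripper_force: 0.0
t 1.3 p [ 401.3 -288.   211.6] yaw 108.9 tilt xy [0.    0.001] F [ 0.3 -1.3 -0.1] open 0.501 gf 0.0 q [ 0.82  0.15 -0.36  1.98  0.06  1.02  0.76]
to go [   0.2   -6.  -175.6] turn -1.4
```

```bash
python3 -m pendant '{"series":[[0.5,0,-3,-35,0,0,-1],[0.5,0,-3,-35,0,0,0],[0.5,0,0,-35,0,0,0],[0.5,0,0,-35,0,0,0],[0.5,0,0,-20,0,0,0],[0.5,0,0,-10,0,0,0],[0.5,0,0,0,0,0,0],[0.5,0,0,0,0,0,0]]}' 40 >/dev/null
python3 - <<'E'
from h import *
st(401.5,-294,36,107.5)
a=snap('top','top1')['pixels'];b=snap('scene','scene1')['pixels']
c=np.hstack([cv2.resize(a[185:275,300:420],None,fx=3.3,fy=3.3),cv2.resize(b[120:210+0,130:250],None,fx=3.3,fy=3.3)]);cv2.imwrite('pics/g1.png',c[:,:,::-1])
E
```

```text
t 2.1 p [ 399.8 -298.3   42.2] yaw 107.3 tilt xy [ 0. -0.] F [-0.3  0.5  0. ] open 0.499 gf 0.0 q [ 0.78  0.39 -0.32  2.12  0.2   0.66  0.63]
to go [ 1.7  4.3 -6.2] turn 0.2
```

View pics/g1.png

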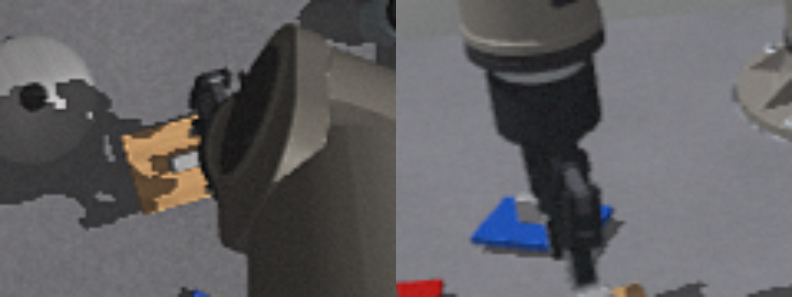

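The crop shows the fingertip right at the oblong grip (around scene pixel (188,207)), and the arm hides the rest. I'll apply the small correction and close.

```bash
python3 -m pendant '{"series":[[0.5,2,4,-3,0,0,0],[0.5,0,0,-3,0,0,0],[0,0,0,0,0,0,0],[0,0,0,0,0,0,0],[0,0,0,0,0,0,0],[0,0,0,0,0,0,0],[0,0,0,0,0,0,0],[0,0,0,0,0,0,0]]}' 40 >/dev/null
python3 -c "
from h import *
st(401.5,-294,36,107.5)"
python3 -m pendant '{"series":[[0,0,0,20,0,0,0],[0,0,0,30,0,0,0],[0,0,0,40,0,0,0],[0,0,0,40,0,0,0],[0,0,0,40,0,0,0],[0,0,0,0,0,0,0],[0,0,0,0,0,0,0]]}' >/dev/null
python3 - <<'E'
from h import *
st(581,-325,206,95)
a=snap('top','top2')['pixels'];b=snap('scene','scene2')['pixels']
c=np.hstack([cv2.resize(a[150:270,290:420],None,fx=3,fy=3),cv2.resize(b[120:240,120:250],None,fx=3,fy=3)]);cv2.imwrite('pics/g2.png',c[:,:,::-1])
E
```

```text
t 3.0 p [ 401.5 -293.9   35.5] yaw 107.3 tilt xy [-0.  0.] F [-0.9 -0.7  1.1] open -0.003 gf 0.0 q [ 0.77  0.4  -0.31  2.12  0.2   0.64  0.62]
to go [ 0.  -0.1  0.5] turn 0.2
t 3.7 p [ 401.7 -294.2  206.3] yaw 107.3 tilt xy [ 0.001 -0.001] F [-0.3 -0.1 -0.8] open -0.002 gf 0.0 q [ 0.83  0.16 -0.36  1.98  0.07  1.01  0.74]
to go [179.3 -30.8  -0.3] turn -12.3
```

View pics/g2.png

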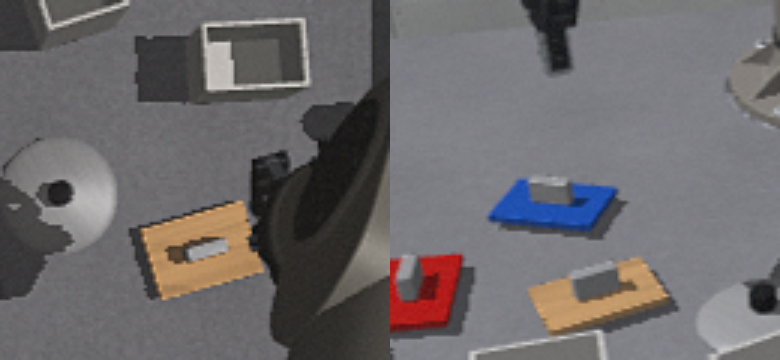

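The lid was not gripped: it lies unmoved while the shut fingertips are at scene pixel ≈(176,143). I'll check where the fingertip projects against the reported TCP.

Run:
```python
from h import *
T=dict(np.load('top2.npz'));S=dict(np.load('scene2.npz')); print(r.tip_extent)
s=r.sense()['ee_pos']; 
for d in(.0,.017,-.06): print(d,'scene',proj(S,s-[0,0,d]).round(1),'top',proj(T,s-[0,0,d]).round(1))
p=ray(S,(176,142),s[2]-.017); print('tip by scene',p.round(4), 'scene base origin',proj(S,np.zeros(3)),'top base',proj(T,np.zeros(3)))
```

```text
0.017
0.0 scene [177.6 151.3] top [373.5 231.1]
0.017 scene [178.7 157.7] top [371.7 231.3]
-0.06 scene [173.5 127.3] top [380.2 230.2]
tip by scene [ 0.3096 -0.3015  0.1877] scene base origin [273.65362832 146.00912463] top base [251.26466688 371.41986183]
```

Run:
```python
from h import *
S=dict(np.load('scene1.npz'));S2=dict(np.load('scene2.npz'))
a=cv2.resize(S['pixels'][130:240,140:240],None,fx=4,fy=4);b=cv2.resize(S2['pixels'][60:170,130:230],None,fx=4,fy=4)
cv2.imwrite('pics/g3.png',np.hstack([a,b])[:,:,::-1])
p=np.array([.3998,-.2983,.0422]); print('exp TCP',proj(S,p),'tip',proj(S,p-[0,0,.017]),'with +13',proj(S,p-[0,0,.004]))
```

```text
exp TCP [185.52021025 208.64144926] tip [186.46153699 214.09633675] with +13 [185.74317796 209.93352323]
```

View pics/g3.png

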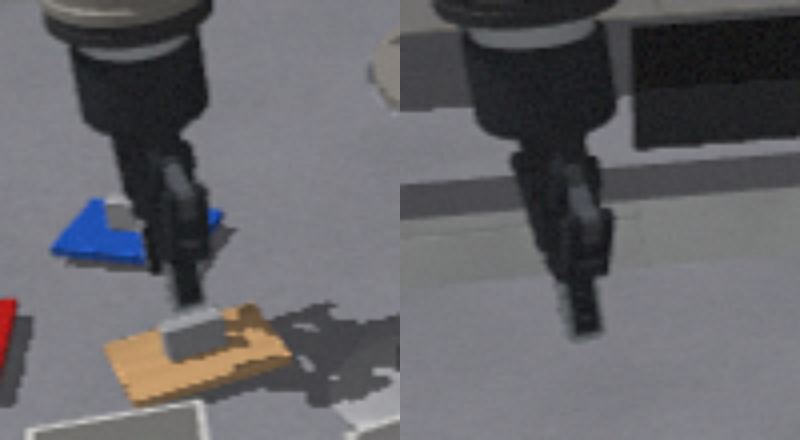

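In the left crop the fingertip ends behind/above the grip at ≈(187,205). In the right crop the shut tip is at ≈(176,144), 14 px above where the reported TCP projects. Hand features at two known heights give its true place.

Run:
```python
from h import *
from scipy.optimize import least_squares
S=dict(np.load('scene1.npz'));p1=np.array([.3998,-.2983,.0422]);p2=np.array([.4017,-.2942,.2063])
for n,a,b in(('ring',(172.5,142.5),(162.5,69.5)),('cornR',(192,156.2),(183,87.5)),('cornL',(159,154),(149.5,85))):
    f=lambda o:np.r_[proj(S,p1+o)-a,proj(S,p2+o)-b]
    s=least_squares(f,[0,0,.1]); print(n,'offset from TCP mm',(s.x*1000).round(0),s.fun.round(1))
```

```text
ring offset from TCP mm [ 16.  -1. 192.] [ 0.4 -0.1 -0.3  0.1]
cornR offset from TCP mm [ 10.  36. 150.] [-0.3  0.   0.3 -0. ]
cornL offset from TCP mm [-11. -38. 155.] [ 1.1 -0.2 -1.   0.2]
```

The horizontal position is right, but the fingertips stand about 36 mm higher than stated. I'll go lower in small steps, watching the force.

```bash
python3 -m pendant '{"series":[[0.5,0,0,-40,0,0,0],[0.5,0,0,-40,0,0,0],[0.5,0,0,-40,0,0,0],[0.5,0,0,-30,0,0,0],[0.5,0,0,-15,0,0,0],[0.5,0,0,-6,0,0,0],[0.5,0,0,0,0,0,0]]}' >/dev/null
python3 -c "
from h import *
st(401.5,-294,15,107.5)"
python3 -m pendant '{"series":[[0.5,0,0,-3,0,0,0],[0.5,0,0,-3,0,0,0],[0.5,0,0,-3,0,0,0],[0.5,0,0,-3,0,0,0],[0.5,0,0,0,0,0,0]]}' >/dev/null
python3 - <<'E'
from h import *
st(401.5,-294,15,107.5)
b=snap('scene','scene4')['pixels']
cv2.imwrite('pics/g4.png',cv2.resize(b[150:250,130:260],None,fx=5,fy=5)[:,:,::-1])
E
```

```text
t 4.5 p [ 400.8 -293.3   33.4] yaw 107.3 tilt xy [-0.002  0.002] F [0.4 1.5 0. ] open 0.497 gf 0.0 q [ 0.77  0.41 -0.32  2.13  0.21  0.64  0.61]
to go [  0.7  -0.7 -18.4] turn 0.2
t 5.0 p [ 401.4 -293.9   22.3] yaw 107.3 tilt xy [-0.  0.] F [-0.4  0.4 -0.3] open 0.499 gf 0.0 q [ 0.77  0.42 -0.31  2.13  0.22  0.62  0.6 ]
to go [ 0.1 -0.1 -7.3] turn 0.2
```

View pics/g4.png

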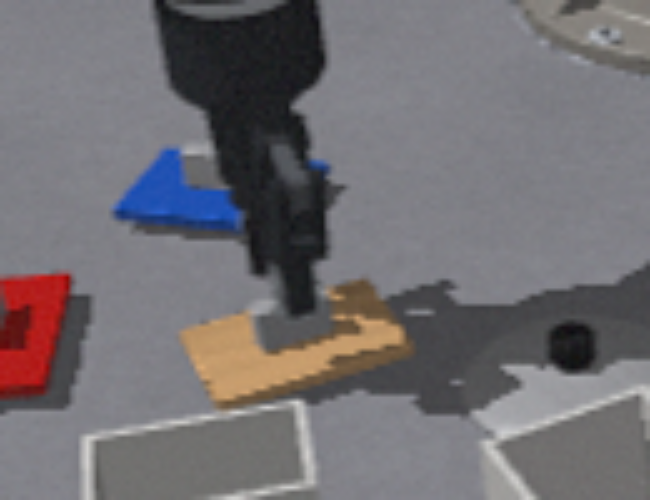

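The near finger now overlaps the grip; its tip is at crop (300,308), pixel (190,211.6).

```bash
python3 - <<'E'
from h import *
S=dict(np.load('scene4.npz'))
for x in(.415,.42,.425,.43):print(x,[(z,proj(S,np.array([x,-.288,z])).round(1)) for z in(.02,.03,.04,.05)])
E
python3 -m pendant '{"series":[[0.5,0,0,-3,0,0,0],[0.5,0,0,-3,0,0,0],[0.5,0,0,-3,0,0,0],[0.5,0,0,0,0,0,0]]}' | grep -E "pos|force"
```

```text
0.415 [(0.02, array([190.8, 218.6])), (0.03, array([190.3, 215.4])), (0.04, array([189.8, 212.1])), (0.05, array([189.2, 208.9]))]
0.42 [(0.02, array([190.9, 219.7])), (0.03, array([190.3, 216.5])), (0.04, array([189.8, 213.2])), (0.05, array([189.2, 210. ]))]
0.425 [(0.02, array([190.9, 220.8])), (0.03, array([190.3, 217.6])), (0.04, array([189.8, 214.3])), (0.05, array([189.3, 211.1]))]
0.43 [(0.02, array([190.9, 221.9])), (0.03, array([190.4, 218.7])), (0.04, array([189.8, 215.4])), (0.05, array([189.3, 212.2]))]
ee_pos: [0.4012, -0.2937, 0.013]
ft_force: [0.9, 0.4, -0.7]
gripper_force: 0.0
```

```bash
python3 -m pendant '{"series":[[0.5,0,0,-3,0,0,0],[0.5,0,0,-3,0,0,0],[0.5,0,0,-3,0,0,0],[0.5,0,0,0,0,0,0]]}' | grep -E "pos|force"
python3 -m pendant '{"series":[[0,0,0,0,0,0,0],[0,0,0,0,0,0,0],[0,0,0,0,0,0,0],[0,0,0,0,0,0,0],[0,0,0,0,0,0,0],[0,0,0,0,0,0,0]]}' 40 | grep -E "pos|force|width"
```

```text
ee_pos: [0.4013, -0.2937, 0.004]
ft_force: [0.5, 0.0, 0.2]
gripper_force: 0.0
ee_pos: [0.4015, -0.294, 0.0046]
ft_force: [-1.6, 0.3, 3.7]
gripper_width: 0.152
gripper_force: 42.7
```

Gripped (13 mm, 43 N). Lifting and carrying it over the oblong canister.

```bash
python3 -m pendant '{"series":[[0,0,0,20,0,0,0],[0,0,0,35,0,0,0],[0,0,0,45,0,0,0],[0,10,0,45,0,0,0],[0,25,-5,10,0,0,-3],[0,30,-5,0,0,0,-3],[0,30,-5,0,0,0,-3],[0,30,-5,0,0,0,-3],[0,25,-5,0,0,0,0],[0,20,-5,0,0,0,0],[0,9,-1,0,0,0,0],[0,0,0,0,0,0,0]]}' |grep force
python3 - <<'E'
from h import *
st(581,-325,157,95)
T=snap('top','top5');S=snap('scene','scene5');a=T['pixels'];b=S['pixels']
c=np.hstack([cv2.resize(a[130:240,330:430],None,fx=4,fy=4),cv2.resize(b[150:290,120:220],None,fx=3.143,fy=3.143)[:440]]);cv2.imwrite('pics/g5.png',c[:,:,::-1])
E
```

```text
ft_force: [0.3, 0.7, -1.5]
gripper_force: 42.0
t 7.65 p [ 580.9 -324.5  158.8] yaw 95.4 tilt xy [-0.001  0.001] F [ 0.3  0.7 -1.5] open 0.151 gf 42.0 q [ 0.65  0.48 -0.32  1.66  0.17  1.03  0.37]
to go [ 0.1 -0.5 -1.8] turn -0.4
```

View pics/g5.png

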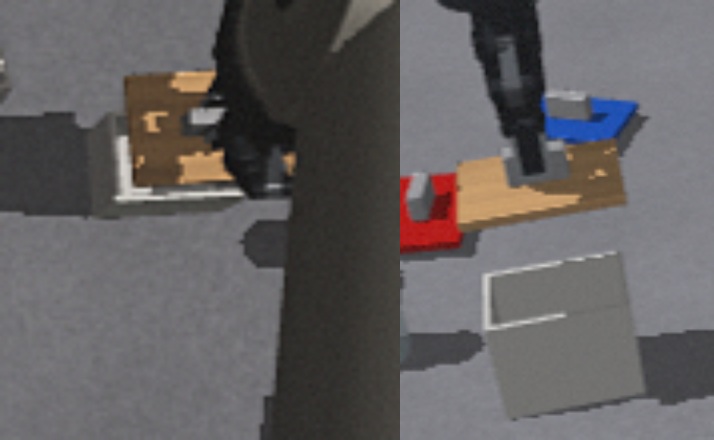

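Run:
```python
from h import *
S=dict(np.load('scene5.npz'));T=dict(np.load('top5.npz'))
sc=lambda u,v:(120+(u-400)/3.143,150+v/3.143)
q=[sc(458,163),sc(464,228),sc(626,198),sc(620,138)]
w=[ray(S,p,.170)[:2] for p in q]; print('scene corners',np.round(w,4).tolist(),'mean',np.mean(w,0).round(4))
q=[(330+124/4,130+78/4),(330+134/4,130+187/4)]
w=[ray(T,p,.170)[:2] for p in q]; print('top left corners',np.round(w,4).tolist())
c=np.array([.5809,-.3245]);a=np.radians(95.4);R=np.array([[np.cos(a),-np.sin(a)],[np.sin(a),np.cos(a)]])
print('expected',[(c+R@np.array(d)).round(4).tolist() for d in((.052,.036),(.052,-.036),(-.052,.036),(-.052,-.036))])
```

```text
scene corners [[0.5512, -0.3769], [0.6283, -0.3667], [0.6164, -0.2681], [0.5425, -0.2711]] mean [ 0.5846 -0.3207]
top left corners [[0.6102, -0.2692], [0.5399, -0.2762]]
expected [[0.5402, -0.2761], [0.6118, -0.2693], [0.55, -0.3797], [0.6216, -0.3729]]
```

The held lid is where the TCP says (top-view corners agree within 2 mm). Lowering onto the rim.

```bash
python3 -m pendant '{"series":[[0,0,-2,-20,0,0,0],[0,0,0,-25,0,0,0],[0,0,0,-18,0,0,0],[0,0,0,-8,0,0,0],[0,0,0,-4,0,0,0],[0,0,0,-2,0,0,0],[0,0,0,-1,0,0,0],[0,0,0,0,0,0,0]]}' |grep -E "pos|ft_force"
python3 -m pendant '{"series":[[0,0,0,-1,0,0,0],[0,0,0,-1,0,0,0],[0,0,0,0,0,0,0]]}' |grep -E "pos|ft_force"
python3 -m pendant '{"series":[[0,0,0,-1,0,0,0],[0,0,0,-1,0,0,0],[0,0,0,0,0,0,0]]}' |grep -E "pos|ft_force"
```

```text
ee_pos: [0.5807, -0.3271, 0.0821]
ft_force: [0.5, -0.8, -0.5]
ee_pos: [0.5804, -0.3269, 0.0795]
ft_force: [0.4, 0.9, -1.0]
ee_pos: [0.5804, -0.3269, 0.0773]
ft_force: [0.5, -0.7, -0.6]
```

```bash
python3 -m pendant '{"series":[[0,0,0,-1,0,0,0],[0,0,0,-0.5,0,0,0],[0,0,0,0,0,0,0]]}' |grep -E "pos|ft_force"
python3 -m pendant '{"series":[[0.1,0,0,0,0,0,0],[0.3,0,0,0,0,0,0],[0.5,0,0,0,0,0,0],[0.5,0,0,0,0,0,0],[0.5,0,0,5,0,0,0],[0.5,0,0,30,0,0,0],[0.5,0,0,45,0,0,0],[0.5,0,0,40,0,0,0],[0.5,-20,20,0,0,0,0],[0.5,-20,40,0,0,0,0],[0.5,-20,45,0,0,0,0],[0.5,-20,45,0,0,0,0]]}' |grep -E "pos|ft_force"
python3 - <<'E'
from h import *
st(467,0,3,-64)
T=snap('top','top6');S=snap('scene','scene6');a=T['pixels'];b=S['pixels']
c=np.hstack([cv2.resize(a[110:250,290:410],None,fx=3,fy=3),cv2.resize(b[190:330,110:230],None,fx=3,fy=3)]);cv2.imwrite('pics/g6.png',c[:,:,::-1])
E
```

```text
ee_pos: [0.5806, -0.327, 0.0767]
ft_force: [-4.1, 0.6, 8.6]
ee_pos: [0.4995, -0.1756, 0.1963]
ft_force: [0.6, 0.1, -0.1]
t 10.65 p [ 499.5 -175.6  196.3] yaw 95.3 tilt xy [ 0. -0.] F [ 0.6  0.1 -0.1] open 0.495 gf 0.0 q [ 0.56  0.23 -0.4   1.93  0.11  1.    0.21]
to go [ -32.5  175.6 -193.3] turn 20.7
```

View pics/g6.png

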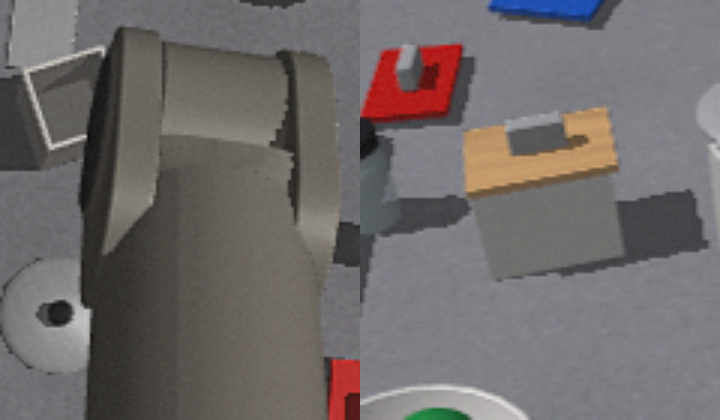

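Seated level on the oblong canister (crop (540,150)). Next, the large round lid.

```bash
python3 -m pendant '{"series":[[0.5,-10,45,0,0,0,7],[0.5,-10,45,0,0,0,7],[0.5,-10,45,0,0,0,7],[0.5,-2,39,0,0,0,0],[0.5,0,0,-40,0,0,0],[0.5,0,0,-45,0,0,0],[0.5,0,0,-35,0,0,0],[0.5,0,0,-20,0,0,0],[0.5,0,0,0,0,0,0]]}' |grep -E "ft_force"
python3 -c "
from h import *
st(467,-1,4,-64)"
```

```text
ft_force: [0.7, -0.1, 1.0]
t 11.65 p [467.   -2.9  54. ] yaw 116.3 tilt xy [-0.004  0.   ] F [ 0.7 -0.1  1. ] open 0.498 gf 0.0 q [ 0.32  0.36 -0.52  2.17  0.28  0.68  0.07]
to go [ -0.    1.9 -50. ] turn -0.3
```

```bash
python3 -m pendant '{"series":[[0.5,0,1,-15,0,0,0],[0.5,0,0,-12,0,0,0],[0.5,0,0,-8,0,0,0],[0.5,0,0,-6,0,0,0],[0.5,0,0,-5,0,0,0],[0.5,0,0,-3,0,0,0],[0.5,0,0,0,0,0,0]]}' |grep -E "pos|ft_force"
python3 -m pendant '{"series":[[0,0,0,0,0,0,0],[0,0,0,0,0,0,0],[0,0,0,0,0,0,0],[0,0,0,0,0,0,0],[0,0,0,0,0,0,0],[0,0,0,0,0,0,0]]}' 40 | grep -E "pos|force|width"
```

```text
ee_pos: [0.4684, -0.0019, 0.0068]
ft_force: [-0.1, -0.3, 0.6]
ee_pos: [0.4686, -0.0019, 0.0074]
ft_force: [-1.2, 0.2, 6.2]
gripper_width: 0.147
gripper_force: 40.3
```

```bash
python3 -m pendant '{"series":[[0,0,0,20,0,0,0],[0,0,0,35,0,0,0],[0,0,0,45,0,0,0],[0,10,0,45,0,0,0],[0,25,-2,5,0,0,0],[0,30,-2,0,0,0,0],[0,35,-2,0,0,0,0],[0,35,-2,0,0,0,0],[0,30,-2,0,0,0,0],[0,15,-1,0,0,0,0],[0,5,0,0,0,0,0],[0,0,0,0,0,0,0]]}' |grep force
python3 - <<'E'
from h import *
st(653.5,-13,109,116)
E
python3 -m pendant '{"series":[[0,0,0,-10,0,0,0],[0,0,0,-10,0,0,0],[0,0,0,-8,0,0,0],[0,0,0,-4,0,0,0],[0,0,0,0,0,0,0]]}' |grep -E "pos|force"
```

```text
ft_force: [-1.4, 0.1, -1.0]
gripper_force: 39.5
t 14.15 p [653.3 -12.8 156.6] yaw 116.3 tilt xy [-0.001  0.   ] F [-1.4  0.1 -1. ] open 0.149 gf 39.5 q [ 0.3   0.49 -0.52  1.68  0.27  1.04  0.16]
to go [  0.2  -0.2 -47.6] turn -0.3
ee_pos: [0.6529, -0.013, 0.1242]
ft_force: [-0.1, -0.5, -0.4]
gripper_force: 39.5
```

```bash
python3 -m pendant '{"series":[[0,0,0,-4,0,0,0],[0,0,0,-4,0,0,0],[0,0,0,-3,0,0,0],[0,0,0,-2,0,0,0],[0,0,0,0,0,0,0]]}' |grep -E "pos|ft_force"
python3 -m pendant '{"series":[[0,0,0,-1,0,0,0],[0,0,0,-1,0,0,0],[0,0,0,0,0,0,0]]}' |grep -E "pos|ft_force"
```

```text
ee_pos: [0.6533, -0.0129, 0.1117]
ft_force: [-0.2, -0.7, -0.1]
ee_pos: [0.6534, -0.013, 0.1099]
ft_force: [0.2, 0.6, -0.8]
```

```bash
python3 -m pendant '{"series":[[0,0,0,-1,0,0,0],[0,0,0,0,0,0,0]]}' |grep -E "pos|ft_force"
python3 -m pendant '{"series":[[0,0,0,-1,0,0,0],[0,0,0,0,0,0,0]]}' |grep -E "pos|ft_force"
```

```text
ee_pos: [0.6537, -0.0129, 0.1094]
ft_force: [-1.7, -0.8, 4.0]
ee_pos: [0.6539, -0.0129, 0.1094]
ft_force: [-6.2, -0.2, 17.6]
```

Contact at the expected height. Release, then go to the small round lid.

```bash
python3 -m pendant '{"series":[[0.1,0,0,1,0,0,0],[0.3,0,0,0,0,0,0],[0.5,0,0,0,0,0,0],[0.5,0,0,0,0,0,0],[0.5,0,0,5,0,0,0],[0.5,0,0,30,0,0,0],[0.5,0,0,45,0,0,0],[0.5,0,0,10,0,0,0]]}' |grep -E "pos|ft_force"
python3 -m pendant '{"series":[[0.5,-22,18,0,0,0,8],[0.5,-22,18,0,0,0,8],[0.5,-22,18,0,0,0,8],[0.5,-22,18,0,0,0,8],[0.5,-22,18,0,0,0,8],[0.5,-22,18,0,0,0,8],[0.5,-22,18,0,0,0,8],[0.5,-22,18,0,0,0,8],[0.5,-20,17,0,0,0,8],[0.5,0,0,-40,0,0,2],[0.5,0,0,-40,0,0,0],[0.5,0,0,0,0,0,0]]}' |grep -E "ft_force"
python3 - <<'E'
from h import *
st(458,148.5,5,10)
T=snap('top','top7');S=snap('scene','scene7');a=T['pixels'];b=S['pixels']
c=np.hstack([cv2.resize(a[100:270,180:340],None,fx=2.2,fy=2.2),cv2.resize(b[150:320,210:370],None,fx=2.2,fy=2.2)]);cv2.imwrite('pics/g7.png',c[:,:,::-1])
E
```

```text
ee_pos: [0.6555, -0.0124, 0.2042]
ft_force: [0.3, 0.3, 1.5]
ft_force: [0.1, 0.2, 0.5]
t 17.85 p [455.  147.1 115.8] yaw -169.6 tilt xy [-0.006 -0.001] F [0.1 0.2 0.5] open 0.502 gf 0.0 q [ 0.3   0.34 -0.87  2.08  0.34  0.87  0.99]
to go [   3.     1.4 -110.8] turn -0.4
```

View pics/g7.png

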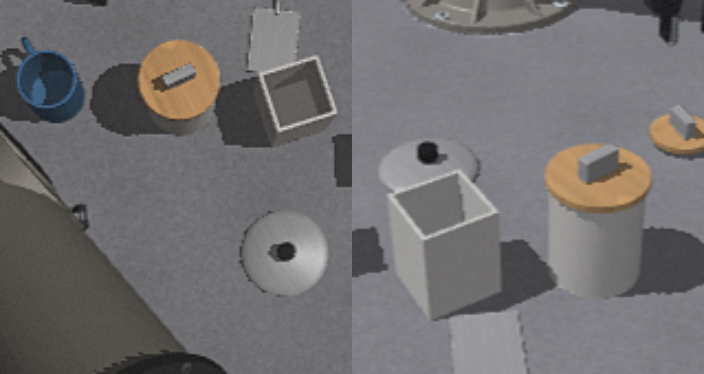

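The large lid is seated level and centred (crop (180,80) top, (598,175) scene). Down to the small lid.

```bash
python3 -m pendant '{"series":[[0.5,1,1,-35,0,0,0],[0.5,0,0,-30,0,0,0],[0.5,0,0,-15,0,0,0],[0.5,0,0,-10,0,0,0],[0.5,0,0,-6,0,0,0],[0.5,0,0,-4,0,0,0],[0.5,0,0,-3,0,0,0],[0.5,0,0,0,0,0,0]]}' |grep -E "ft_force"
python3 -c "
from h import *
st(458,148.5,5,10)"
```

```text
ft_force: [-0.4, -0.0, -0.2]
t 18.75 p [458.8 149.1  16.3] yaw -169.7 tilt xy [ 0.001 -0.   ] F [-0.4 -0.  -0.2] open 0.502 gf 0.0 q [ 0.17  0.5  -0.74  2.15  0.54  0.68  0.81]
to go [ -0.8  -0.6 -11.3] turn -0.3
```

```bash
python3 -m pendant '{"series":[[0.5,0,0,-4,0,0,0],[0.5,0,0,-4,0,0,0],[0.5,0,0,-2,0,0,0],[0.5,0,0,0,0,0,0]]}' |grep -E "pos|ft_force"
python3 -m pendant '{"series":[[0,0,0,0,0,0,0],[0,0,0,0,0,0,0],[0,0,0,0,0,0,0],[0,0,0,0,0,0,0],[0,0,0,0,0,0,0],[0,0,0,0,0,0,0]]}' 40 | grep -E "pos|force|width"
```

```text
ee_pos: [0.4582, 0.149, 0.0057]
ft_force: [0.2, 0.2, 0.3]
ee_pos: [0.4585, 0.1492, 0.0061]
ft_force: [-0.5, 0.2, 2.6]
gripper_width: 0.152
gripper_force: 44.2
```

```bash
python3 -m pendant '{"series":[[0,0,0,20,0,0,0],[0,0,0,35,0,0,0],[0,0,0,40,0,0,0],[0,5,10,39,0,0,0],[0,20,25,0,0,0,0],[0,25,30,0,0,0,0],[0,25,30,0,0,0,0],[0,25,30,0,0,0,0],[0,20,25,0,0,0,0],[0,10,15,0,0,0,0],[0,2,3,0,0,0,0],[0,0,0,0,0,0,0]]}' |grep force
python3 - <<'E'
from h import *
st(590,317.5,88,10)
E
python3 -m pendant '{"series":[[0,0,0,-10,0,0,0],[0,0,0,-10,0,0,0],[0,0,0,-8,0,0,0],[0,0,0,-4,0,0,0],[0,0,0,0,0,0,0]]}' |grep -E "pos|force"
```

```text
ft_force: [-1.0, 0.1, -1.1]
gripper_force: 43.6
t 20.95 p [590.  317.2 139.4] yaw -169.6 tilt xy [-0.001 -0.   ] F [-1.   0.1 -1.1] open 0.148 gf 43.6 q [-0.03  0.61 -0.8   1.64  0.48  1.1   0.79]
to go [  0.    0.3 -51.4] turn -0.4
ee_pos: [0.5901, 0.3166, 0.1072]
ft_force: [-0.4, 0.2, -1.6]
gripper_force: 43.6
```

```bash
python3 -m pendant '{"series":[[0,0,0,-6,0,0,0],[0,0,0,-5,0,0,0],[0,0,0,-4,0,0,0],[0,0,0,-2,0,0,0],[0,0,0,0,0,0,0]]}' |grep -E "pos|ft_force"
python3 -m pendant '{"series":[[0,0,0,-1,0,0,0],[0,0,0,0,0,0,0]]}' |grep -E "pos|ft_force"
python3 -m pendant '{"series":[[0,0,0,-1,0,0,0],[0,0,0,0,0,0,0]]}' |grep -E "pos|ft_force"
```

```text
ee_pos: [0.5903, 0.317, 0.0907]
ft_force: [-0.6, 0.6, -0.6]
ee_pos: [0.5905, 0.3171, 0.0901]
ft_force: [-0.2, -0.2, -1.5]
ee_pos: [0.5905, 0.317, 0.089]
ft_force: [0.3, 0.7, -1.5]
```

```bash
python3 -m pendant '{"series":[[0,0,0,-1,0,0,0],[0,0,0,0,0,0,0]]}' |grep -E "pos|ft_force"
python3 -m pendant '{"series":[[0,0,0,-0.5,0,0,0],[0,0,0,0,0,0,0]]}' |grep -E "pos|ft_force"
```

```text
ee_pos: [0.5905, 0.3172, 0.0882]
ft_force: [0.4, -0.2, 1.4]
ee_pos: [0.5906, 0.3173, 0.0881]
ft_force: [-2.7, -1.0, 8.2]
```

Seated. Release, and on to the square lid.

```bash
python3 -m pendant '{"series":[[0.1,0,0,0.5,0,0,0],[0.3,0,0,0,0,0,0],[0.5,0,0,0,0,0,0],[0.5,0,0,0,0,0,0],[0.5,0,0,5,0,0,0],[0.5,0,0,30,0,0,0],[0.5,0,0,35,0,0,0],[0.5,0,0,0,0,0,0]]}' |grep -E "pos|ft_force"
python3 -m pendant '{"series":[[0.5,-30,-3,0,0,0,7],[0.5,-30,-3,0,0,0,7],[0.5,-35,-4,0,0,0,7],[0.5,-35,-4,0,0,0,6],[0.5,-30,-4,0,0,0,6],[0.5,-30,-3,0,0,0,6],[0.5,-12,0,0,0,0,0],[0.5,0,0,-40,0,0,0],[0.5,0,0,-40,0,0,0],[0.5,0,0,-20,0,0,0],[0.5,0,0,0,0,0,0]]}' |grep -E "ft_force"
python3 - <<'E'
from h import *
st(388.5,295.7,5,49.5)
T=snap('top','top8');S=snap('scene','scene8')
E
```

```text
ee_pos: [0.592, 0.3189, 0.163]
ft_force: [0.3, 0.1, 0.7]
ft_force: [-0.6, 1.0, 0.6]
t 24.65 p [387.5 295.4  56. ] yaw -130.7 tilt xy [-0.003 -0.002] F [-0.6  1.   0.6] open 0.501 gf 0.0 q [ 0.02  0.51 -0.97  2.11  0.59  0.82  1.12]
to go [  1.    0.3 -51. ] turn 0.2
```

```bash
python3 -m pendant '{"series":[[0.5,0,0,-15,0,0,0],[0.5,0,0,-12,0,0,0],[0.5,0,0,-10,0,0,0],[0.5,0,0,-6,0,0,0],[0.5,0,0,-4,0,0,0],[0.5,0,0,-2,0,0,0],[0.5,0,0,0,0,0,0]]}' |grep -E "pos|ft_force"
python3 -m pendant '{"series":[[0,0,0,0,0,0,0],[0,0,0,0,0,0,0],[0,0,0,0,0,0,0],[0,0,0,0,0,0,0],[0,0,0,0,0,0,0],[0,0,0,0,0,0,0]]}' 40 | grep -E "pos|rot|force|width"
```

```text
ee_pos: [0.3885, 0.2961, 0.009]
ft_force: [0.1, 0.0, -0.3]
ee_pos: [0.3886, 0.2962, 0.0094]
eef_rot: [0.0, -0.417, 0.909, -0.0]
ft_force: [-1.9, -1.7, 6.7]
gripper_width: 0.151
gripper_force: 39.7
```

```bash
python3 -m pendant '{"series":[[0,0,0,20,0,0,0],[0,0,0,35,0,0,0],[0,0,0,45,0,0,0],[0,0,0,45,0,0,0],[0,5,-10,31,0,0,0],[0,10,-20,0,0,0,-3],[0,20,-35,0,0,0,-3],[0,20,-40,0,0,0,-3],[0,20,-40,0,0,0,-3],[0,20,-40,0,0,0,-3],[0,20,-40,0,0,0,-3],[0,20,-40,0,0,0,-3]]}' |grep force
python3 -m pendant '{"series":[[0,20,-40,0,0,0,-3],[0,25,-40,0,0,0,-3],[0,25,-40,0,0,0,-3],[0,25,-35,0,0,0,0],[0,15,-20,0,0,0,0],[0,7,-10,0,0,0,0],[0,0,0,0,0,0,0]]}' |grep force
python3 - <<'E'
from h import *
st(643,-157.5,101,19.7)
T=snap('top','top9');S=snap('scene','scene9');a=T['pixels'];b=S['pixels']
c=np.hstack([cv2.resize(a[90:220,260:380],None,fx=3.3,fy=3.3),cv2.resize(b[170:300,190:310],None,fx=3.3,fy=3.3)]);cv2.imwrite('pics/g9.png',c[:,:,::-1])
E
```

```text
ft_force: [0.7, 1.0, -0.7]
gripper_force: 39.3
ft_force: [-0.9, 0.3, -1.0]
gripper_force: 39.3
t 27.95 p [ 640.6 -154.8  184.5] yaw -160.8 tilt xy [-0.     0.001] F [-0.9  0.3 -1. ] open 0.153 gf 39.3 q [ 0.71  0.54 -0.8   1.63  0.42  1.15  1.71]
to go [  2.4  -2.7 -83.5] turn 0.5
```

View pics/g9.png

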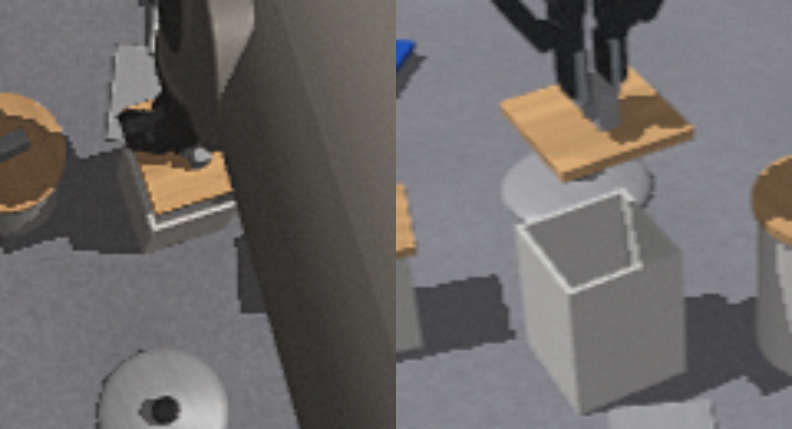

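The square lid hangs level, its edges parallel to the canister's (lid crop (597,125), rim (580,240)). Lowering.

```bash
python3 -m pendant '{"series":[[0,2,-3,-15,0,0,0],[0,0,0,-20,0,0,0],[0,0,0,-20,0,0,0],[0,0,0,-10,0,0,0],[0,0,0,-5,0,0,0],[0,0,0,-4,0,0,0],[0,0,0,-3,0,0,0],[0,0,0,0,0,0,0]]}' |grep -E "pos|ft_force"
python3 -m pendant '{"series":[[0,0,0,-1,0,0,0],[0,0,0,-1,0,0,0],[0,0,0,0,0,0,0]]}' |grep -E "pos|ft_force"
```

```text
ee_pos: [0.6425, -0.1569, 0.1082]
ft_force: [0.1, -0.1, -0.5]
ee_pos: [0.6425, -0.157, 0.1061]
ft_force: [0.3, 0.0, -0.3]
```

```bash
python3 -m pendant '{"series":[[0,0,0,-1,0,0,0],[0,0,0,-1,0,0,0],[0,0,0,-1,0,0,0],[0,0,0,0,0,0,0]]}' |grep -E "pos|ft_force"
python3 -m pendant '{"series":[[0,0,0,-1,0,0,0],[0,0,0,0,0,0,0]]}' |grep -E "pos|ft_force"
```

```text
ee_pos: [0.6424, -0.1569, 0.1028]
ft_force: [-0.5, 0.5, -0.6]
ee_pos: [0.6424, -0.1569, 0.1019]
ft_force: [0.1, -0.2, -0.4]
```

```bash
python3 -m pendant '{"series":[[0,0,0,-1,0,0,0],[0,0,0,0,0,0,0]]}' |grep -E "pos|ft_force"
```

```text
ee_pos: [0.6426, -0.1569, 0.1015]
ft_force: [-2.4, 0.8, 5.6]
```

Seated at the expected height. Release, retreat clear, and check all four.

```bash
python3 -m pendant '{"series":[[0.1,0,0,0,0,0,0],[0.3,0,0,0,0,0,0],[0.5,0,0,0,0,0,0],[0.5,0,0,0,0,0,0],[0.5,0,0,5,0,0,0],[0.5,0,0,30,0,0,0],[0.5,0,0,45,0,0,0],[0.5,0,0,45,0,0,0],[0.5,-30,0,0,0,0,0],[0.5,-45,0,0,0,0,0],[0.5,-40,0,0,0,0,0]]}' |grep -E "pos|ft_force"
python3 -m pendant '{"series":[[0.5,-30,-35,0,0,0,0],[0.5,-15,-45,0,0,0,0],[0.5,0,-45,0,0,0,0],[0.5,0,-45,0,0,0,0],[0.5,-10,-45,0,0,0,0],[0.5,-10,-45,0,0,0,0],[0.5,-20,-40,0,0,0,0],[0.5,0,0,0,0,0,0],[0.5,0,0,0,0,0,0],[0.5,0,0,0,0,0,0]]}' |grep -E "pos|ft_force"
python3 - <<'E'
from h import *
T=snap('top','topF');S=snap('scene','sceneF');a=T['pixels'];b=S['pixels']
c=np.vstack([cv2.resize(a[100:260,110:410],None,fx=1.95,fy=1.95),cv2.resize(b[170:310,120:480],(585,228))]);cv2.imwrite('pics/gF.png',c[:,:,::-1]);print(c.shape)
im=cv2.cvtColor(cv2.imread('pics/topF.png'),cv2.COLOR_BGR2HSV);m=cv2.inRange(im,(8,70,80),(25,255,255));m[:105]=0;m[260:]=0;m[:,:100]=0
for q in cv2.findContours(m,cv2.RETR_EXTERNAL,cv2.CHAIN_APPROX_NONE)[0]:
    if cv2.contourArea(q)>150:
        x=cv2.moments(cv2.convexHull(q));u=(x['m10']/x['m00'],x['m01']/x['m00']);print(np.round(u,1),[ray(T,u,z+.008)[:2].round(4).tolist() for z in(.08,.09,.1,.11)])
E
```

```text
ee_pos: [0.5259, -0.1566, 0.2261]
ft_force: [-0.0, -0.2, 1.2]
ee_pos: [0.4431, -0.4559, 0.2263]
ft_force: [-0.1, -0.2, -0.8]
(540, 585, 3)
[374.5 167.3] [[0.5815, -0.3253], [0.5795, -0.3227], [0.5775, -0.3201], [0.5755, -0.3176]]
[140.7 156.6] [[0.5923, 0.3187], [0.5902, 0.3153], [0.5881, 0.312], [0.586, 0.3087]]
[314.7 141.3] [[0.6495, -0.1587], [0.6469, -0.1577], [0.6443, -0.1566], [0.6416, -0.1555]]
[260.9 135.8] [[0.6605, -0.0095], [0.6578, -0.0098], [0.655, -0.0101], [0.6523, -0.0104]]
```

View pics/gF.png

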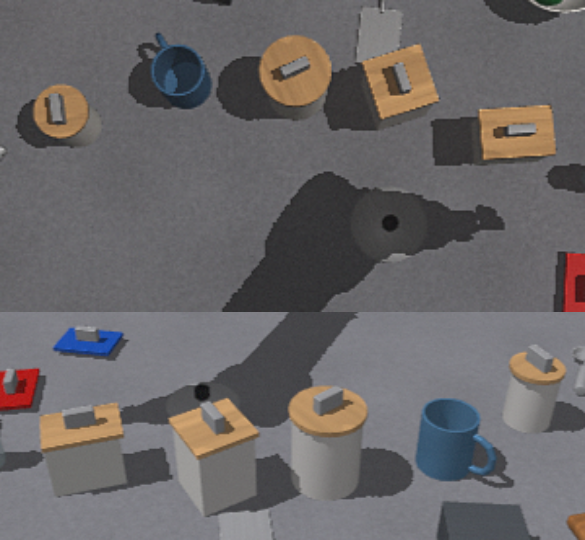

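All four lids sit level and centred within about 2 mm; the mug and pan lid are unmoved, and the arm is clear.

```bash
python3 -c "
from rig import r
print(r.close_job())"
```

```text
the job is handed in; nothing more can be done
None
```

All four wooden lids are on their own canisters, level and centred to within about 2 mm by the camera check; the mug and pan lid look unmoved, and the job is handed in (no verdict came back).

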